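Issue one copper sealing ring from the dispenser to the injector kit that lacks it

TASK

One of the two injector kit trays beside the ring dispenser still lacks its copper sealing ring. Press the red plunger all the way down once and let it come back up, so that a single ring slides out on to the deck; then, without picking it up, push that ring sideways along the deck with the fingertips until it drops flat into the tray's empty round recess. Leave the rings in the magazine, the other tray's ring, the injectors and the small parts alone.

Things in the scene. Friction and masses are not known exactly. Their poses are not given: they have to be found in the camera images.
- dispenser: Fixed aluminium and grey ring dispenser. Origin on the bench below its magazine axis; +x from its landing deck (near the robot) to its plunger, +y left; offsets below are in this frame, mm. It stands turned up to 0.25 rad. Base x -58 to 120, y -45 to 45; its flat top, the deck, at z 18. Clear magazine tube on the axis, 37 across, top at z 65.5; nothing is higher than the plunger, 84.
- magazine (a point): Point on the deck (z 18) on the magazine axis, under the lowest ring. The tube's grey foot block spans x -20.5 to 27.5, y -26 to 26, up to z 37.5, with a slot in front through which one ring passes.
- landing (a point): Point of the landing deck (x -35, y 0, z 18) where the ejected ring's centre comes to lie. The landing deck is the flat lane x -54 to -20.5, between the foot block and a steel lip (x -58 to -54, top at z 21.5) that runs on along the fronts of both trays.
- plunger (a joint): Travel in m of the sprung red plunger: 0 up, 0.019 down on its stop. About 4 N start it and 7 N hold it down; it springs back when let go. By roller and ramp it drives a pusher 38 mm forward, which slides the lowest ring out under the tube on to the landing deck. Each full stroke ejects one ring; the next drops into place when the plunger is up again.
- plunger_top (a point): Centre of the top of the red mushroom head (34 mm across), 74 mm behind the magazine axis (x +74, y 0): 84 mm above the bench when up, 65 mm when fully down. It moves straight down.
- ring_1: The lowest copper ring in the magazine, the one to issue: flat, 30 mm across, 14 mm hole, 8 mm thick, about 40 g. Origin at the centre of its underside. On the deck its underside is 18 mm and its top 26 mm above the bench.
- ring_2: copper sealing ring like ring_1 (30 mm across, 8 mm thick), number 2 from the bottom of the stack; stays in the magazine.
- ring_3: copper sealing ring like ring_1 (30 mm across, 8 mm thick), number 3 from the bottom of the stack; stays in the magazine.
- ring_4: copper sealing ring like ring_1 (30 mm across, 8 mm thick), number 4 from the bottom of the stack; stays in the magazine.
- ring_5: copper sealing ring like ring_1 (30 mm across, 8 mm thick), number 5 from the bottom of the stack; stays in the magazine.
- ring_0: copper sealing ring like ring_1 (30 mm across, 8 mm thick), already in the recess of tray_b, its top 20 mm above the bench.
- tray_a: Fixed grey kit tray whose ring recess is empty; docked 1.5 mm beside the dispenser's base, left or right of it (this varies), square to it. 257 (x) x 76 (y) x 17 mm, origin at the centre of its underside. Its top is 1 mm below the deck, so a ring slides from the deck on to it.
- seat_a (a point): Centre of the floor of tray_a's empty round recess (black floor, 36 mm across, 5 mm deep, floor 12 mm above the bench), straight sideways from the landing point: dispenser x -35, y +84.5 or -84.5. A ring pushed over it drops in; its top is then 20 mm above the bench, 3 mm above the tray.
- tray_b: The other kit tray, alike, on the other side; its recess holds ring_0.
- seat_b (a point): Centre of the floor of tray_b's recess, 12 mm above the bench.
- injector_a: Loose metal injector, 190 mm long, in the cradle of tray_a, its thin tip 32 mm behind the centre of the recess; origin at the middle of its underside; top 65 mm above the bench. Leave it.
- injector_b: The same kind of injector in tray_b. Leave it.
- nozzle: Loose grey injector nozzle, 18 mm across, 54 mm tall, standing on the bench left of the trays. Leave it.
- union_nut: Loose steel union nut, 24 x 27 x 20 mm, on the bench right of the trays. Leave it.

How it is judged:
On the way, in this order (a step that is already met when the one before it is completed fails the run):
1. the plunger is pressed fully down and the lowest ring is out on the landing deck (value of joint plunger above 0.0175 m and x of ring_1 in the frame of dispenser below -0.03 m and horizontal distance between ring_1 and landing below 0.02 m), for 0.05 s.
2. the plunger is back up, the next ring has dropped into place, and the ejected ring lies on the deck (value of joint plunger below 0.002 m and height (world z) of ring_2 below 0.021 m and height (world z) of ring_1 above 0.0165 m and x of ring_1 in the frame of dispenser below -0.03 m), for 0.1 s.
At the end, for the whole second after the job is handed in: The ejected ring lies flat at rest in the empty recess (within 5 mm of its centre, underside within 2.5 mm of its floor), the plunger is up, the four other rings are in the magazine, the other tray's ring is in its recess, and injectors, nozzle and nut are within 12 mm of where they were (horizontal distance between ring_1 and seat_a below 0.005 m and height (world z) of each of ring_1, ring_0 below 0.0145 m and angle between ring_1's own z axis and vertical below 0.08 rad and linear speed of ring_1 below 0.01 m/s and value of joint plunger below 0.002 m and horizontal distance between each of ring_2, ring_3, ring_4, ring_5 and magazine below 0.006 m and height (world z) of ring_2 below 0.021 m and horizontal distance between ring_0 and seat_b below 0.005 m and distance of each of injector_a, injector_b, nozzle, union_nut from where it was at the start of the episode below 0.012 m); the robot touches nothing.
It fails at once if the ejected ring is lifted or carried (more than 10 mm off the deck) (height (world z) of ring_1 above 0.028 m).
It fails at once if the ejected ring is knocked off the deck (height (world z) of ring_1 below 0.008 m).
It fails at once if a second ring leaves the magazine (horizontal distance between any of ring_2, ring_3, ring_4, ring_5 and magazine above 0.012 m).
It fails at once if the ring of the other tray is pushed out or lifted (distance of ring_0 from where it was at the start of the episode above 0.008 m).
It fails at once if an injector, the nozzle or the nut is lifted or shoved (distance of any of injector_a, injector_b, nozzle, union_nut from where it was at the start of the episode above 0.02 m).
It also fails if it takes over 48 s, if anything falls off the work surface, if the arm or the gripper's body presses on something with over 40 N, if the wrist force passes 120 N, or if a joint passes its speed limit or range.

ROBOT

A 7-joint arm with a two-finger parallel gripper is mounted at the origin on a cart in front of the work surface, level with it; the furniture and walls round the work are solid. World frame = base frame: x ahead of the robot, y to its left, z up, the work surface at z = 0. Lengths are in m, angles in rad, forces in N, time in s.
With the tool pointing down it reaches from about 0.4 to 0.85 m from the base axis. Payload 10.4 kg.
Tool frame: the origin (TCP) lies between the finger pads; the fingertips stand tips_ahead ahead of it and the grasp point (between the pads) lies 11 mm behind it (tips_ahead is the distance from the TCP to the fingertips, in m); z points along the fingers, x is the direction in which the jaws open and shut, and the axes are right-handed (so a half turn about z gives the same grasp; the last joint's range is limited). The gripper opens to 87 mm and grips with 3 to 60 N. Pads are 19 mm wide; open, the fingers measure 117 mm over their backs; the gripper's body (75 mm by 190 mm) begins 51 mm behind the grasp point.
Start: joints at [1.238, 0.332, -0.065, 1.46, 0.022, 1.35, -0.088], TCP at [0.191, -0.595, 0.231] pointing down, gripper open.
Joint ranges: [-2.6, 2.6], [-0.5, 2.12], [-1.47, 1.34], [0.16, 2.42], [-1.27, 4.41], [0.06, 2.06], [-2.6, 2.6]. Speed limits (rad/s): [2.22, 2.22, 2.79, 2.79, 3.14, 3.14, 3.14].

INTERFACE

Orientations are given as a unit quaternion [x, y, z, w].
In Python, from bench import read_state, camera, close_job, tips_ahead gives the robot as it stands.
- The arm moves only by the tool arm_command, never from a script. Its argument "commands" is a list that holds one entry, the list of rows, each a list of 7 numbers: the turn, a rotation vector about the tool's x, y, z in rad, then the shift along the tool's x, y, z in m, then the opening in per cent of the stroke, from 0 (shut) to 100 (fully open). In form: [[[rx, ry, rz, x, y, z, claw], ...]]. A call has 1 to 20 rows; each row shifts and turns the commanded pose from where the row before left it, along the tool's axes as they then stand; what a row does not reach is not made up. A row lasts 1/8 s, in which the tool goes at most 62.5 mm and 10.7 degrees, less where a joint would pass 70% of its speed; a pose out of reach is approached as far as the arm can. A call with a gripper value outside its range is refused whole. The fingers move at their own pace and stop on an object; "newtons" is the grip in N (left out, the last holds). Time passes only in rows, so rows that do not move let the fingers close. It gives the time, the measured TCP pose, the force and the opening at its end, in the units of the state.
- read_state(): the state, without advancing time (a new reading comes with each control period).
- camera(name): name is "scene" or "top" or "wrist"; returns a dict with "frame" (480x640x3 uint8, red, green, blue), "vfov" (degrees; the focal length in pixels is half the picture's height over the tangent of half this angle, whatever the lens; pixels are square), "cx", "cy" (the principal point, pixels), "R" (3x3) and "t" (3): a world point X has camera coordinates R X + t. Camera axes: x right, y down, z forward; pixel columns grow to the right and rows downward; lengths in m; the calibration is good to about 2 mm. A picture is of the moment at which its call begins. There is no depth.
- close_job(): hands the job in, once; it reports no verdict.
The state is a dict: "time": time; "joint_positions": joint angles; "joint_vel": joint speeds; "joint_torque": joint torques, N m; "ee_pos": TCP position; "eef_rot": TCP orientation; "ft_force": force on the tool from outside, world axes, zero at the start; "torque": the same for the moment, N m; "width": finger opening in m.
Only numpy, scipy, OpenCV 4.12 (cv2) and the standard library are available. Lean on these libraries where they do the work, as an engineer would, in place of code of your own. Each camera call takes 0.05 s, during which the arm holds its last target.

## Working session

There is one attempt and no reset: what is moved stays moved. The work goes in short steps, Python scripts to look and compute and a tool call to move; the robot and the scene stay as the last step left them, time stands still between calls to the robot, and variables do not carry over. Pictures are saved under pics/ and viewed, and the job is handed in when it is done.

Besides the shell and the picture viewer there is one more tool, called after "Request:" as name(argument=value, ...), one argument or row to a line, values as JSON. arm_command: Moves the arm, as the interface text tells. Its arguments: {"type":"object","properties":{"commands":{"type":"array"},"newtons":{"type":"number"}},"required":["commands"]}

```bash
mkdir -p pics; ls; python3 - <<'E'
from bench import read_state, camera, tips_ahead
import cv2
s=read_state(); print(s['time'],s['ee_pos'],s['eef_rot'],s['width'],tips_ahead)
for n in ['scene','top']:
    c=camera(n); cv2.imwrite(f'pics/{n}0.png',c['frame'][:,:,::-1]); print(n,c['vfov'],c['cx'],c['cy'],c['R'],c['t'])
E
```

```text
pics
0.0 [ 0.19038972 -0.59491437  0.22975679] [ 8.07735611e-01 -5.89544479e-01 -5.88855596e-04 -3.78839514e-04] 0.08692484734682379 0.008
scene 55.58570712370834 314.18044637244043 240.21294436070613 [[ 5.81676311e-01 -8.13420282e-01  3.37598929e-04]
 [-4.69858151e-01 -3.36333991e-01 -8.16157316e-01]
 [ 6.63992460e-01  4.74580753e-01 -5.77829665e-01]] [-0.33651093  0.32756061  0.51559102]
top 52.0897622728712 313.9294255533996 235.0860381487789 [[-0.01983068 -0.99935816 -0.02983324]
 [-0.99510498  0.02261809 -0.0962003 ]
 [ 0.09681332  0.02777948 -0.99491481]] [0.02177791 0.58546547 0.95172384]
```

View pics/scene0.png

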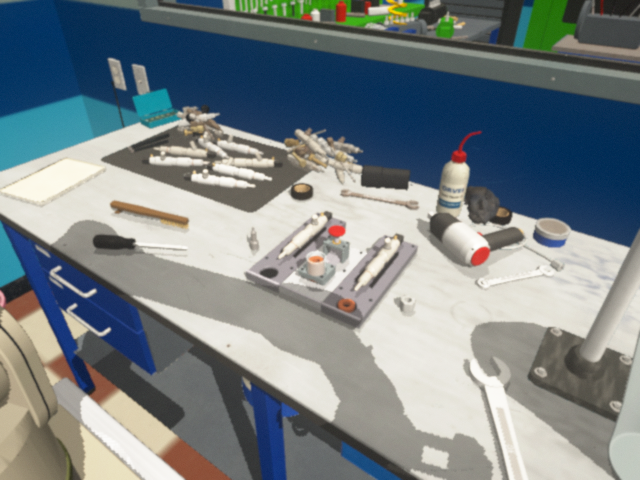

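View pics/top0.png

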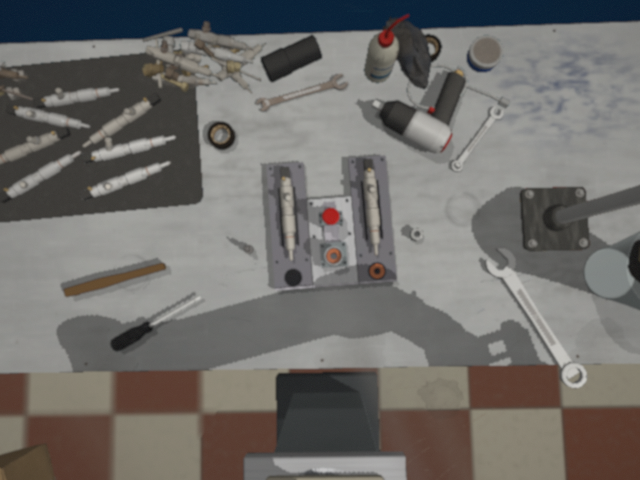

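The top view shows the empty black recess at about (293,277), on the left. ring_0 is at (377,271), the red plunger at (331,216) and the magazine at (333,256).

```bash
cat > h.py <<'E'
import numpy as np, cv2
from bench import read_state, camera
def ray(c,u,v,z):
    f=240/np.tan(np.radians(c['vfov']/2)); R=np.array(c['R']);t=np.array(c['t'])
    d=R.T@np.array([(u-c['cx'])/f,(v-c['cy'])/f,1]); o=-R.T@t
    return o+d*(z-o[2])/d[2]
def proj(c,X):
    f=240/np.tan(np.radians(c['vfov']/2)); p=np.array(c['R'])@X+c['t']
    return c['cx']+f*p[0]/p[2], c['cy']+f*p[1]/p[2]
def blobs(m,lo=15):
    n,l,st,ce=cv2.connectedComponentsWithStats(m.astype(np.uint8))
    return [(st[i],ce[i]) for i in range(1,n) if st[i][4]>=lo]
E
python3 - <<'E'
from h import *
for n,(x0,y0,x1,y1) in [('top',(255,150,410,300)),('scene',(240,200,430,330))]:
    c=camera(n); f=c['frame']; h=cv2.cvtColor(f,cv2.COLOR_RGB2HSV).astype(int)
    roi=np.zeros(f.shape[:2],bool); roi[y0:y1,x0:x1]=1
    red=((h[...,0]<5)|(h[...,0]>175))&(h[...,1]>170)&(h[...,2]>120)&roi
    blk=(h[...,2]<45)&roi
    cop=(h[...,0]>=4)&(h[...,0]<15)&(h[...,1]>100)&(h[...,2]>70)&roi
    for k,m,z in [('red',red,.084),('blk',blk,.012),('cop',cop,.020)]:
        for st,ce in blobs(m): print(n,k,st,ce.round(1),ray(c,*ce,z).round(4))
    cr=cv2.resize(f[y0:y1,x0:x1],None,fx=4,fy=4,interpolation=cv2.INTER_CUBIC)
    cv2.imwrite(f'pics/{n}_crop.png',cr[:,:,::-1])
E
```

```text
top red [323 209  16  15 181] [330.2 215.9] [ 0.6161 -0.0237  0.084 ]
top blk [286 270  15  15 166] [292.7 277.3] [0.503  0.0542 0.012 ]
top cop [327 249  14  14 117] [333.2 255.3] [ 0.5451 -0.0283  0.02  ]
top cop [369 263  16  16 164] [376.8 270.7] [ 0.5126 -0.1142  0.02  ]
scene red [329 226  15  10 118] [336.3 230.5] [ 0.6107 -0.0283  0.084 ]
scene cop [309 256  14   6  63] [315.7 258.7] [0.5847 0.0007 0.02  ]
scene cop [338 299  17  13 180] [346.3 304.7] [ 0.5094 -0.1176  0.02  ]
```

View pics/top_crop.png

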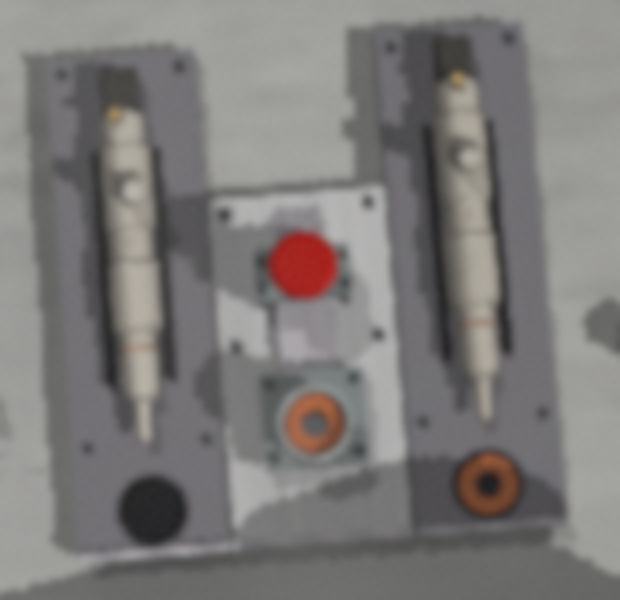

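View pics/scene_crop.png

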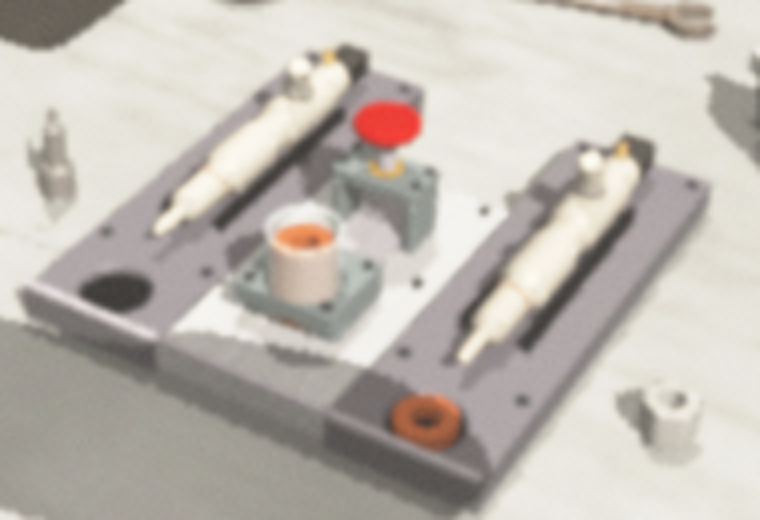

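Request:
arm_command(
  commands=[
    [[0, 0, 0.1265, 0, 0, 0, 0], [0, 0, 0.1265, 0, 0, 0, 0], [0, 0, 0, -0.036, -0.0305, 0.003, 0], [0, 0, 0, -0.036, -0.0305, 0.003, 0], [0, 0, 0, -0.036, -0.0305, 0.003, 0], [0, 0, 0, -0.036, -0.0305, 0.003, 0], [0, 0, 0, -0.036, -0.0305, 0.003, 0], [0, 0, 0, -0.036, -0.0305, 0.003, 0], [0, 0, 0, -0.036, -0.0305, 0.003, 0], [0, 0, 0, -0.036, -0.0305, 0.003, 0], [0, 0, 0, -0.036, -0.0305, 0.003, 0], [0, 0, 0, -0.036, -0.0305, 0.003, 0], [0, 0, 0, -0.036, -0.0305, 0.003, 0], [0, 0, 0, -0.036, -0.0305, 0.003, 0], [0, 0, 0, -0.036, -0.0305, 0.003, 0], [0, 0, 0, 0, 0, 0, 0]],
  ],
  newtons=20,
)

```text
time: 2.2
ee_pos: [0.5611, -0.1011, 0.191]
eef_rot: [0.729, -0.685, -0.001, -0.001]
ft_force: [0.3, -1.5, -0.6]
width: 0.0004
```

```bash
python3 - <<'E'
from h import *
s=read_state(); print(s['time'],s['ee_pos'],s['eef_rot'],s['ft_force'],s['width'],s['joint_positions'])
c=camera('wrist'); f=c['frame']; cv2.imwrite('pics/w1.png',f[:,:,::-1])
h=cv2.cvtColor(f,cv2.COLOR_RGB2HSV).astype(int)
red=((h[...,0]<5)|(h[...,0]>175))&(h[...,1]>170)&(h[...,2]>120)
for st,ce in blobs(red,100): print('red',st,ce,ray(c,*ce,.084))
print(c['R'],c['t'],c['vfov'])
E
```

```text
2.2 [ 0.56112656 -0.10112579  0.19104629] [ 0.72897664 -0.68453773 -0.00076974 -0.00074512] [ 0.25477489 -1.53772112 -0.61273857] 0.0003792602786575359 [ 0.4986165   0.27451157 -0.47137535  1.6432583   0.12761656  1.25511241
 -1.50527312]
[[ 0.06268656 -0.99802893 -0.00294159]
 [-0.963361   -0.06127866  0.26111397]
 [-0.26077956 -0.01353452 -0.9653035 ]] [-0.13551971  0.51235256  0.4964726 ] 69.4569188817524
```

View pics/w1.png

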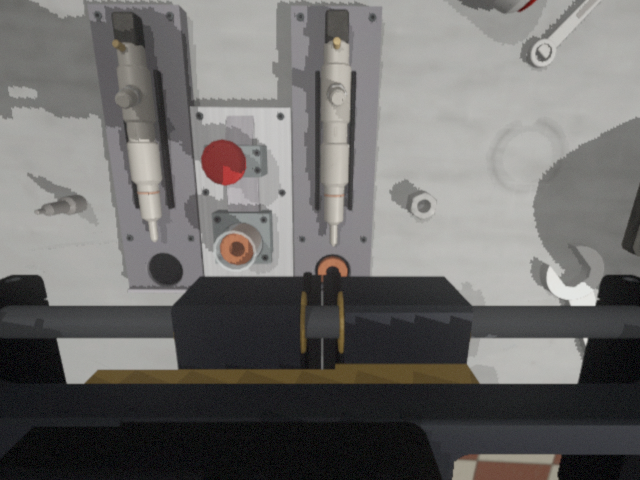

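The wrist view shows the plunger at (223,162), the recess at (165,269) and the magazine at (238,248). The closed fingers are at bottom centre.

```bash
python3 - <<'E'
from h import *
c=camera('wrist'); f=c['frame']
h=cv2.cvtColor(f,cv2.COLOR_RGB2HSV).astype(int)
roi=np.zeros(f.shape[:2],bool); roi[120:290,90:270]=1
red=((h[...,0]<6)|(h[...,0]>174))&(h[...,1]>150)&(h[...,2]>70)&roi
blk=(h[...,2]<50)&roi
for k,m,z in(('red',red,.084),('blk',blk,.012)):
  for st,ce in blobs(m,100): print(k,st,ce,ray(c,*ce,z))
E
```

```text
red [198 140  41  43 836] [215.4222488  163.71889952] [ 0.61352315 -0.02185786  0.084     ]
blk [155 120  10  34 148] [159.95945946 132.7972973 ] [0.63362411 0.05002721 0.012     ]
blk [149 256  30  28 364] [166.00274725 271.47527473] [0.49768945 0.05231108 0.012     ]
blk [189 278  81  12 899] [231.57619577 283.69076752] [ 0.48830883 -0.01454319  0.012     ]
```

Request:
arm_command(
  commands=[
    [[0, 0, 0, -0.0244, -0.02, 0.015, 0], [0, 0, 0, -0.0244, -0.02, 0.025, 0], [0, 0, 0, -0.0243, -0.0199, 0.03, 0], [0, 0, 0, 0, 0, 0.015, 0], [0, 0, 0, 0, 0, 0, 0]],
  ],
)

```text
time: 2.92
ee_pos: [0.6144, -0.0311, 0.1055]
eef_rot: [0.726, -0.687, -0.001, 0.001]
ft_force: [-0.1, 0.6, 0.2]
width: 0.0005
```

```bash
python3 - <<'E'
from h import *
s=read_state(); print(s['ee_pos'],s['ft_force'])
for n,(x0,y0,x1,y1) in [('top',(255,150,410,300)),('scene',(240,170,430,330))]:
    c=camera(n);f=c['frame']
    cr=cv2.resize(f[y0:y1,x0:x1],None,fx=3,fy=3,interpolation=cv2.INTER_CUBIC)
    cv2.imwrite(f'pics/{n}_2.png',cr[:,:,::-1])
E
```

```text
[ 0.61437068 -0.0310944   0.10552007] [-0.09405987  0.59458707  0.22402391]
```

View pics/scene_2.png

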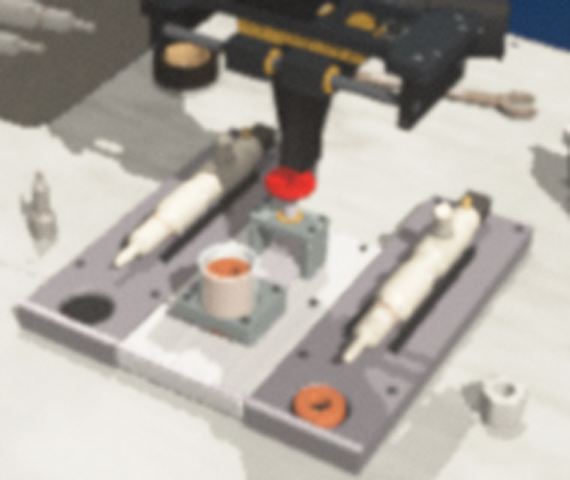

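The fingers are above the head but about 7 mm off in y. I'll correct that and press.

Request:
arm_command(
  commands=[
    [[0, 0, 0, -0.0065, -0.002, 0, 0], [0, 0, 0, 0, 0, 0.006, 0], [0, 0, 0, 0, 0, 0.006, 0], [0, 0, 0, 0, 0, 0.006, 0], [0, 0, 0, 0, 0, 0.005, 0], [0, 0, 0, 0, 0, 0.005, 0], [0, 0, 0, 0, 0, 0.004, 0], [0, 0, 0, 0, 0, 0, 0]],
  ],
)

```text
time: 4.03
ee_pos: [0.6171, -0.0227, 0.0746]
eef_rot: [0.727, -0.687, 0.0, 0.0]
ft_force: [-2.1, 0.0, 6.9]
width: 0.0003
```

```bash
python3 - <<'E'
from h import *
s=read_state(); print(s['ee_pos'],s['ft_force'])
for n,(x0,y0,x1,y1) in [('scene',(240,170,430,330))]:
    c=camera(n);f=c['frame']
    cr=cv2.resize(f[y0:y1,x0:x1],None,fx=3,fy=3,interpolation=cv2.INTER_CUBIC)
    cv2.imwrite(f'pics/{n}_3.png',cr[:,:,::-1])
E
```

```text
[ 0.61711124 -0.02266198  0.07455609] [-2.07616129e+00  9.20181385e-04  6.88247649e+00]
```

View pics/scene_3.png

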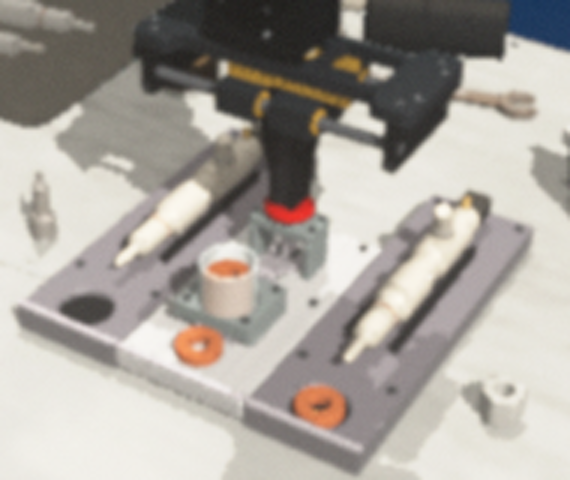

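The ring is out on the landing deck. The plunger is nearly on its stop, so I'll press a little further to be sure.

Request:
arm_command(
  commands=[
    [[0, 0, 0, 0, 0, 0.0015, 0], [0, 0, 0, 0, 0, 0.001, 0], [0, 0, 0, 0, 0, 0, 0]],
  ],
)

```text
time: 4.45
ee_pos: [0.6172, -0.0227, 0.0734]
eef_rot: [0.727, -0.687, 0.0, 0.0]
ft_force: [-6.3, -0.8, 16.2]
width: 0.0005
```

At 16 N it's on the stop. Release.

Request:
arm_command(
  commands=[
    [[0, 0, 0, 0, 0, -0.01, 0], [0, 0, 0, 0, 0, -0.02, 0], [0, 0, 0, 0, 0, -0.03, 0], [0, 0, 0, 0, 0, -0.03, 0], [0, 0, 0, 0, 0.04, -0.02, 0], [0, 0, 0, 0, 0, 0, 0]],
  ],
)

```text
time: 5.2
ee_pos: [0.5767, -0.0249, 0.1848]
eef_rot: [0.727, -0.687, 0.002, -0.001]
ft_force: [0.4, -0.2, -0.6]
width: 0.0003
```

```bash
python3 - <<'E'
from h import *
s=read_state(); print(s['ee_pos'],s['eef_rot'],s['ft_force'])
for n,(x0,y0,x1,y1) in [('scene',(240,170,430,330)),('top',(255,150,410,300))]:
    c=camera(n);f=c['frame']
    h=cv2.cvtColor(f,cv2.COLOR_RGB2HSV).astype(int)
    roi=np.zeros(f.shape[:2],bool); roi[y0:y1,x0:x1]=1
    cop=(h[...,0]>=4)&(h[...,0]<15)&(h[...,1]>100)&(h[...,2]>70)&roi
    for st,ce in blobs(cop): print(n,st,ce.round(1),ray(c,*ce,.022).round(4))
    cr=cv2.resize(f[y0:y1,x0:x1],None,fx=3,fy=3,interpolation=cv2.INTER_CUBIC)
    cv2.imwrite(f'pics/{n}_4.png',cr[:,:,::-1])
cv2.imwrite('pics/w4.png',camera('wrist')['frame'][:,:,::-1])
E
```

```text
[ 0.57668361 -0.0249286   0.18476151] [ 7.26857894e-01 -6.86785962e-01  1.53003690e-03 -5.50649726e-04] [ 0.37382138 -0.20630092 -0.62130611]
scene [312 260   8   2  16] [315.5 260.5] [ 0.5777 -0.0037  0.022 ]
scene [298 279  16  13 155] [305.5 285.3] [ 0.5076 -0.0313  0.022 ]
scene [338 299  17  14 190] [346.4 305. ] [ 0.5071 -0.1192  0.022 ]
```

View pics/scene_4.png

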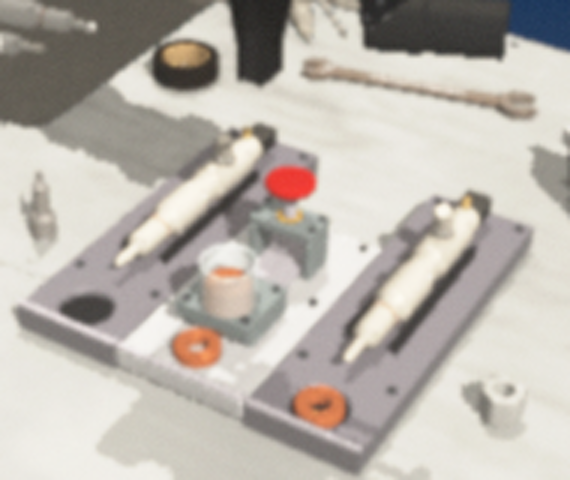

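View pics/top_4.png

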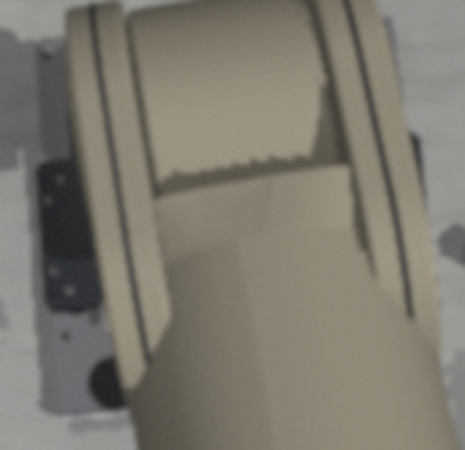

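View pics/w4.png

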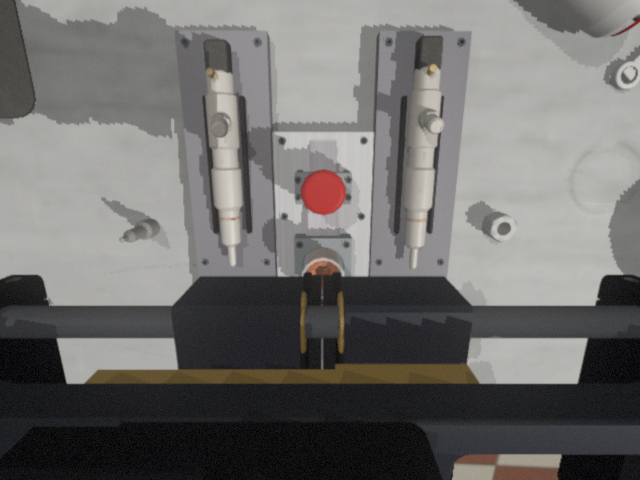

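The plunger is up and the next ring has settled. ring_1 lies near (0.507,-0.031), at the landing point, and the tool yaw is square to the dispenser. Next I'll go down on the right side of the ring.

Request:
arm_command(
  commands=[
    [[0, 0, 0, 0.0191, 0.035, 0, 0], [0, 0, 0, 0.0191, 0.0349, 0, 0], [0, 0, 0, 0, 0, 0.045, 0], [0, 0, 0, 0, 0, 0.045, 0], [0, 0, 0, 0, 0, 0.035, 0], [0, 0, 0, 0, 0, 0, 0], [0, 0, 0, 0, 0, 0, 0]],
  ],
)

```text
time: 6.22
ee_pos: [0.5106, -0.0667, 0.0581]
eef_rot: [0.727, -0.687, 0.0, -0.0]
ft_force: [-0.1, 0.4, 0.2]
width: 0.0007
```

```bash
cat > look.py <<'E'
import sys
from h import *
s=read_state(); print(s['time'],s['ee_pos'].round(4) if hasattr(s['ee_pos'],'round') else s['ee_pos'],s['eef_rot'],s['ft_force'])
x0,y0,x1,y1=240,200,390,330
c=camera('scene');f=c['frame']
h=cv2.cvtColor(f,cv2.COLOR_RGB2HSV).astype(int)
roi=np.zeros(f.shape[:2],bool); roi[y0:y1,x0:x1]=1
cop=(h[...,0]>=4)&(h[...,0]<15)&(h[...,1]>100)&(h[...,2]>50)&roi
for st,ce in blobs(cop): print(st,ce.round(1),ray(c,*ce,.022).round(4))
cr=cv2.resize(f[y0:y1,x0:x1],None,fx=4,fy=4,interpolation=cv2.INTER_CUBIC)
cv2.imwrite(f'pics/{sys.argv[1]}.png',cr[:,:,::-1])
E
python3 look.py s5
```

```text
6.225 [ 0.5106 -0.0667  0.0581] [ 7.26986136e-01 -6.86651934e-01  3.01149243e-04 -4.35181263e-04] [-0.05531981  0.437084    0.20480106]
[298 279  16  13 159] [305.5 285.2] [ 0.5077 -0.0313  0.022 ]
[338 299  18  14 193] [346.5 305. ] [ 0.5072 -0.1193  0.022 ]
```

View pics/s5.png

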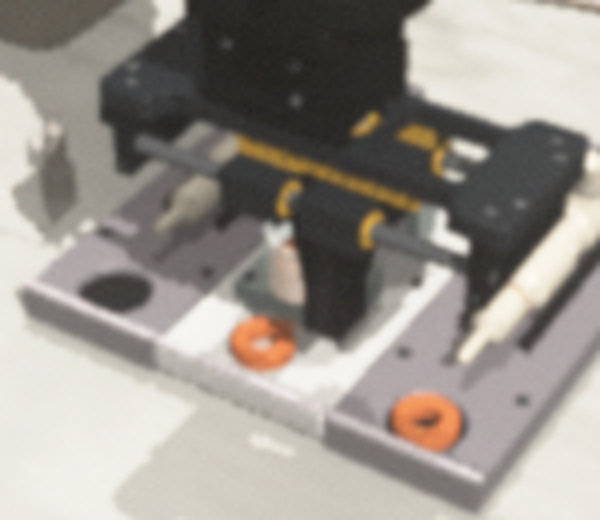

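Request:
arm_command(
  commands=[
    [[0, 0, 0, 0, 0.001, 0.015, 0], [0, 0, 0, 0, 0, 0.0135, 0], [0, 0, 0, 0, 0, 0, 0]],
  ],
)

```text
time: 6.65
ee_pos: [0.508, -0.0669, 0.0275]
eef_rot: [0.727, -0.687, -0.001, 0.0]
ft_force: [0.1, -0.2, 0.0]
width: 0.0006
```

```bash
python3 look.py s6
```

```text
6.65 [ 0.508  -0.0669  0.0275] [ 7.26928187e-01 -6.86713048e-01 -6.47326249e-04  4.25828118e-04] [ 0.07991358 -0.23261503  0.03834187]
[298 280  16  13 162] [305.5 285.4] [ 0.5073 -0.0317  0.022 ]
[338 299  18  14 192] [346.5 305. ] [ 0.5073 -0.1192  0.022 ]
```

View pics/s6.png

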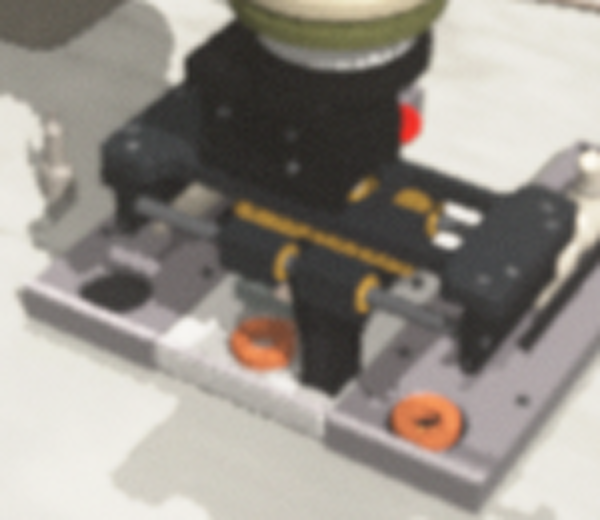

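Request:
arm_command(
  commands=[
    [[0, 0, 0, 0, 0, -0.0015, 0], [0, 0, 0, -0.005, 0, 0, 0], [0, 0, 0, -0.006, 0, 0, 0], [0, 0, 0, -0.006, 0, 0, 0], [0, 0, 0, -0.006, 0, 0, 0], [0, 0, 0, -0.006, 0, 0, 0], [0, 0, 0, -0.006, 0, 0, 0], [0, 0, 0, -0.005, 0, 0, 0], [0, 0, 0, 0, 0, 0, 0]],
  ],
)

```text
time: 7.82
ee_pos: [0.5063, -0.0265, 0.03]
eef_rot: [0.727, -0.686, -0.0, -0.0]
ft_force: [-0.7, 0.5, 0.5]
width: 0.0001
```

```bash
python3 look.py s7
```

```text
7.825 [ 0.5063 -0.0265  0.03  ] [ 7.27144633e-01 -6.86484289e-01 -2.90040804e-05 -4.18705776e-05] [-0.71620983  0.54889948  0.49036171]
[285 274  12  13 123] [290.9 280. ] [ 0.5038 -0.0007  0.022 ]
[338 299  17  14 191] [346.4 305. ] [ 0.5072 -0.1192  0.022 ]
```

View pics/s7.png

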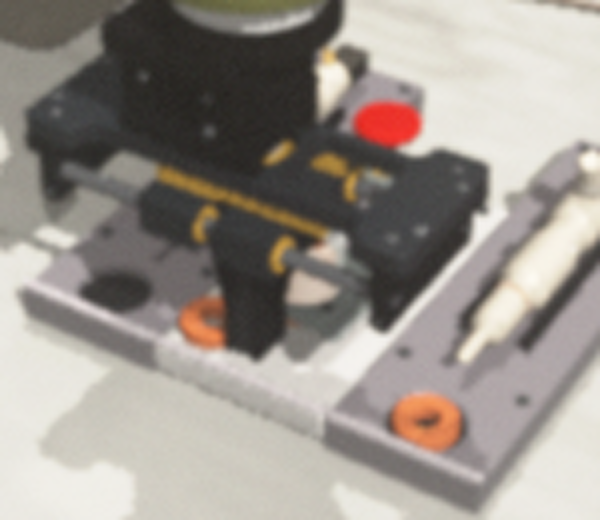

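Request:
arm_command(
  commands=[
    [[0, 0, 0, -0.005, 0, 0.0005, 0], [0, 0, 0, -0.006, 0, 0, 0], [0, 0, 0, -0.006, 0, 0, 0], [0, 0, 0, -0.006, 0, 0, 0], [0, 0, 0, -0.006, 0, 0, 0], [0, 0, 0, -0.005, 0, 0, 0], [0, 0, 0, 0, 0, 0, 0]],
  ],
)

```text
time: 8.75
ee_pos: [0.5044, 0.0074, 0.0295]
eef_rot: [0.727, -0.686, -0.0, -0.0]
ft_force: [0.4, -0.6, 0.6]
width: 0.0001
```

```bash
python3 look.py s8; python3 - <<'E'
from h import *
cv2.imwrite('pics/t8.png',cv2.resize(camera('top')['frame'][200:320,250:400,::-1],None,fx=4,fy=4))
E
```

```text
8.75 [0.5044 0.0074 0.0295] [ 7.27145147e-01 -6.86483745e-01 -2.50206953e-05 -5.09116467e-05] [ 0.37188781 -0.5959067   0.62572623]
[269 268  13  13 125] [275.3 274.3] [0.4998 0.0331 0.022 ]
[338 299  18  14 190] [346.5 304.9] [ 0.5074 -0.1191  0.022 ]
```

View pics/s8.png

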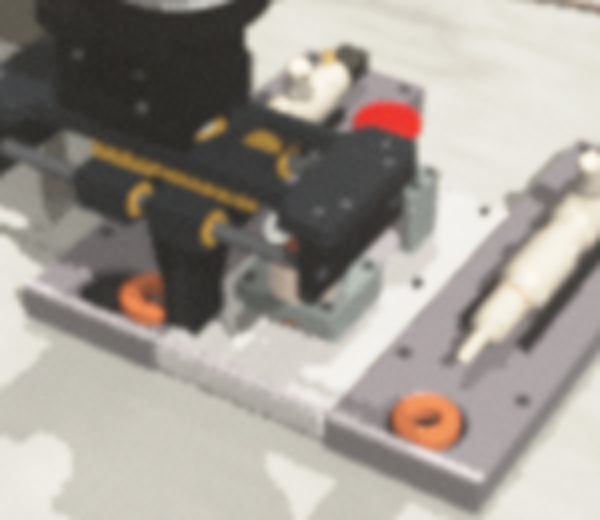

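View pics/t8.png

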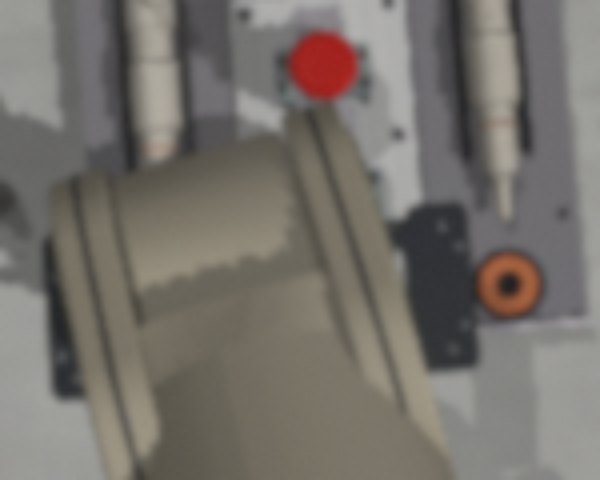

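The ring's leading edge is already over the recess and in line with it. I'll keep pushing.

Request:
arm_command(
  commands=[
    [[0, 0, 0, -0.004, 0, 0, 0], [0, 0, 0, -0.004, 0, 0, 0], [0, 0, 0, -0.004, 0, 0, 0], [0, 0, 0, -0.004, 0, 0, 0], [0, 0, 0, -0.004, 0, 0, 0], [0, 0, 0, 0, 0, 0, 0]],
  ],
)

```text
time: 9.6
ee_pos: [0.5032, 0.0274, 0.0295]
eef_rot: [0.727, -0.687, -0.0, -0.0]
ft_force: [0.2, -0.0, 0.1]
width: 0.0008
```

```bash
python3 look.py s9
```

```text
9.6 [0.5032 0.0274 0.0295] [ 7.27122660e-01 -6.86507562e-01 -2.99001751e-05 -5.90489646e-05] [ 0.19899143 -0.0025558   0.09683142]
[262 267  11  11  96] [267.3 272.1] [0.4961 0.0494 0.022 ]
[338 299  18  13 187] [346.5 304.8] [ 0.5077 -0.1191  0.022 ]
```

View pics/s9.png

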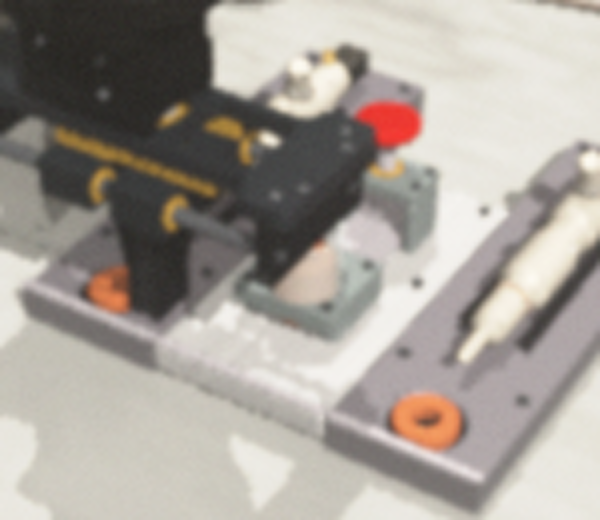

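It looks dropped and the force is about zero. I'll back off, go up and check.

Request:
arm_command(
  commands=[
    [[0, 0, 0, 0.01, 0, 0, 0], [0, 0, 0, 0, 0, -0.04, 0], [0, 0, 0, 0, 0, -0.05, 0], [0, 0, 0, 0.06, 0, -0.02, 0], [0, 0, 0, 0.06, 0, 0, 0], [0, 0, 0, 0.06, 0, 0, 0], [0, 0, 0, 0.06, 0, 0, 0], [0, 0, 0, 0, 0, 0, 0]],
  ],
)

```text
time: 10.65
ee_pos: [0.5157, -0.2287, 0.1389]
eef_rot: [0.724, -0.69, 0.0, 0.001]
ft_force: [0.1, -0.2, -0.9]
width: 0.0003
```

```bash
python3 look.py s10; python3 - <<'E'
from h import *
c=camera('top'); f=c['frame'];h=cv2.cvtColor(f,cv2.COLOR_RGB2HSV).astype(int)
roi=np.zeros(f.shape[:2],bool); roi[200:320,250:400]=1
cop=(h[...,0]>=4)&(h[...,0]<15)&(h[...,1]>100)&(h[...,2]>50)&roi
for st,ce in blobs(cop): print('top',st,ce.round(1),ray(c,*ce,.020).round(4))
cv2.imwrite('pics/t10.png',cv2.resize(f[150:300,250:410,::-1],None,fx=4,fy=4))
c=camera('wrist'); f=c['frame']; cv2.imwrite('pics/w10.png',f[:,:,::-1])
E
```

```text
10.65 [ 0.5157 -0.2287  0.1389] [ 7.23836746e-01 -6.89970538e-01  2.93596431e-04  9.66805981e-04] [ 0.06070242 -0.16905986 -0.90370174]
[312 260   8   2  16] [315.5 260.5] [ 0.5777 -0.0037  0.022 ]
[261 267  17  11 141] [269.6 271.9] [0.4991 0.0463 0.022 ]
[338 299  18  13 187] [346.5 304.8] [ 0.5077 -0.1191  0.022 ]
top [327 249  14  13  97] [333.2 255. ] [ 0.5457 -0.0282  0.02  ]
top [369 263  16  16 185] [376.7 270.7] [ 0.5126 -0.1141  0.02  ]
top [286 270  16  15 184] [293.4 277. ] [0.5033 0.0523 0.02  ]
```

View pics/s10.png

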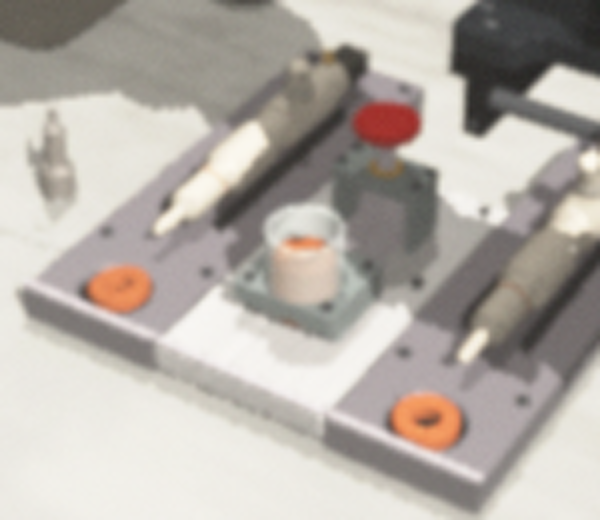

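View pics/t10.png

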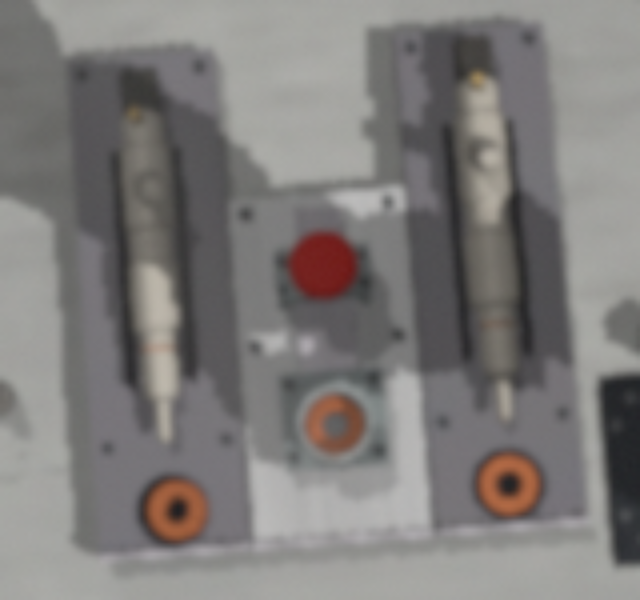

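View pics/w10.png

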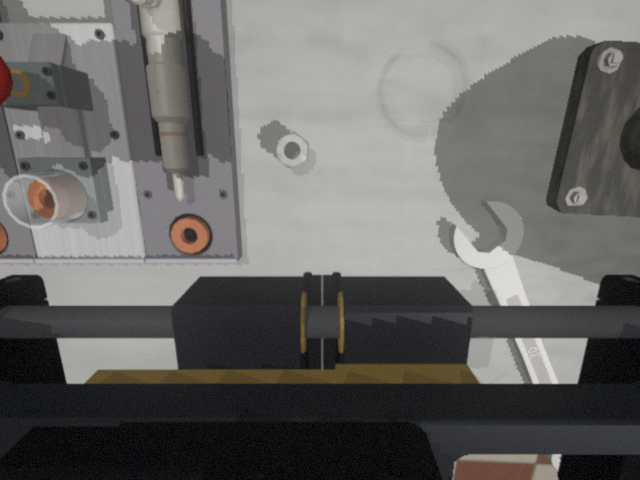

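The ring is in the recess, but its hole looks oddly closed in the scene view. It may be tilted with its right edge on the rim, so I'll look closer with the wrist camera.

Request:
arm_command(
  commands=[
    [[0, 0, 0, -0.055, 0.018, 0, 0], [0, 0, 0, -0.055, 0.018, 0, 0], [0, 0, 0, -0.055, 0.018, 0, 0], [0, 0, 0, -0.055, 0.018, 0, 0], [0, 0, 0, -0.025, 0.005, 0, 0], [0, 0, 0, 0, 0, 0, 0]],
  ],
)

```text
time: 11.55
ee_pos: [0.4259, 0.0208, 0.1396]
eef_rot: [0.729, -0.685, 0.001, 0.0]
ft_force: [0.9, -0.3, 1.1]
width: 0.0007
```

```bash
python3 - <<'E'
from h import *
s=read_state(); print(s['time'],s['ee_pos'],s['eef_rot'])
c=camera('wrist'); f=c['frame']; cv2.imwrite('pics/w11.png',f[:,:,::-1])
h=cv2.cvtColor(f,cv2.COLOR_RGB2HSV).astype(int)
cop=(h[...,0]>=4)&(h[...,0]<15)&(h[...,1]>100)&(h[...,2]>50)
for st,ce in blobs(cop,200): print(st,ce.round(1),ray(c,*ce,.020).round(4))
u,v=map(int,proj(c,np.array([.503,.054,.02]))); print(u,v)
a,b=max(0,v-60),max(0,u-80)
cv2.imwrite('pics/w11c.png',cv2.resize(f[a:v+60,b:u+80,::-1],None,fx=5,fy=5))
E
```

```text
11.55 [0.42593138 0.02083878 0.13958952] [ 7.28877882e-01 -6.84643471e-01  5.91377081e-04  3.93102721e-05]
[ 389   56   41   47 1366] [409.7  78. ] [ 0.5482 -0.0356  0.02  ]
[ 268  116   40   42 1102] [287.4 136.2] [0.5021 0.0517 0.02  ]
[ 483  117   43   42 1245] [504.2 137.7] [ 0.5113 -0.1125  0.02  ]
[ 57 338  42  12 365] [ 77.5 343.3] [0.3139 0.2317 0.02  ]
[537 353  48  26 957] [560.7 364.9] [ 0.319  -0.2031  0.02  ]
[109 357  69  13 700] [141.4 363.8] [0.2965 0.1764 0.02  ]
[475 376  58   8 353] [502.2 379.9] [ 0.3    -0.1532  0.02  ]
[ 510  455   52   25 1147] [536.1 467.1] [ 0.2023 -0.2068  0.02  ]
284 134
```

View pics/w11c.png

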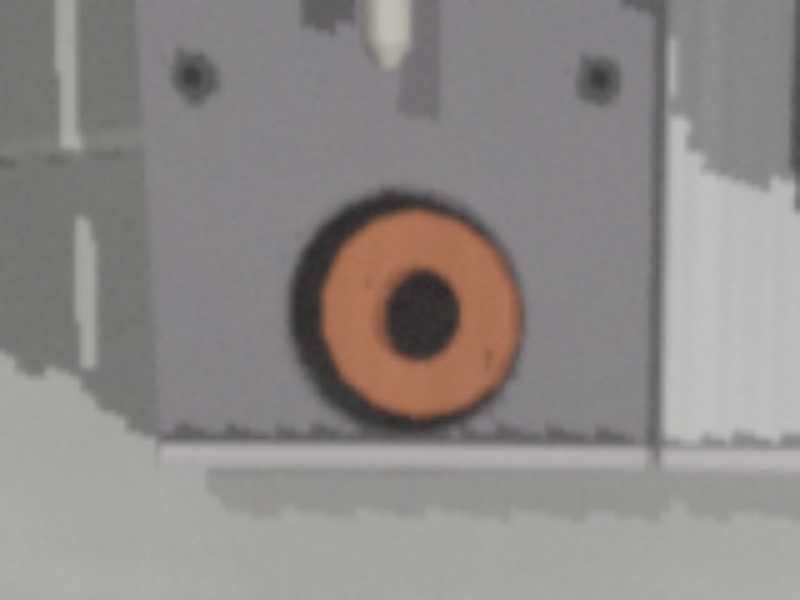

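The close-up shows the ring tilted. Its right edge sits on the rim and there's a black gap on its left. It needs a few more millimetres of push, so I'll return to the right side and go further.

Request:
arm_command(
  commands=[
    [[0, 0, 0, 0.0157, -0.0387, 0, 0], [0, 0, 0, 0, -0.0387, 0, 0], [0, 0, 0, 0, 0, 0.04, 0], [0, 0, 0, 0, 0, 0.04, 0], [0, 0, 0, 0, 0, 0, 0]],
  ],
)

```text
time: 12.22
ee_pos: [0.5027, 0.0061, 0.0568]
eef_rot: [0.727, -0.687, -0.002, 0.002]
ft_force: [-0.5, 0.5, 0.1]
width: 0.0005
```

Request:
arm_command(
  commands=[
    [[0, 0, 0, 0, 0, 0.015, 0], [0, 0, 0, 0, 0, 0.0115, 0], [0, 0, 0, 0, 0, 0, 0]],
  ],
)

```text
time: 12.6
ee_pos: [0.5045, 0.0068, 0.0325]
eef_rot: [0.727, -0.687, -0.0, 0.0]
ft_force: [0.0, -0.6, 0.6]
width: 0.0007
```

Request:
arm_command(
  commands=[
    [[0, 0, 0, -0.007, 0, 0.003, 0], [0, 0, 0, -0.006, 0, 0, 0], [0, 0, 0, -0.004, 0, 0, 0], [0, 0, 0, -0.003, 0, 0, 0], [0, 0, 0, -0.003, 0, 0, 0], [0, 0, 0, -0.003, 0, 0, 0], [0, 0, 0, -0.003, 0, 0, 0], [0, 0, 0, 0, 0, 0, 0]],
  ],
)

```text
time: 13.6
ee_pos: [0.5031, 0.0362, 0.0298]
eef_rot: [0.727, -0.687, 0.0, -0.0]
ft_force: [0.9, -0.3, 0.3]
width: 0.0003
```

```bash
python3 look.py s12
```

```text
13.6 [0.5031 0.0362 0.0298] [ 7.27011861e-01 -6.86624900e-01  5.82319611e-06 -3.17832892e-05] [ 0.91388729 -0.28607715  0.29520171]
[312 259   8   3  18] [315.6 260.3] [ 0.5784 -0.0035  0.022 ]
[261 267  12  11  78] [265.9 272.6] [0.4934 0.0506 0.022 ]
[338 299  18  14 188] [346.5 304.8] [ 0.5076 -0.1192  0.022 ]
```

View pics/s12.png

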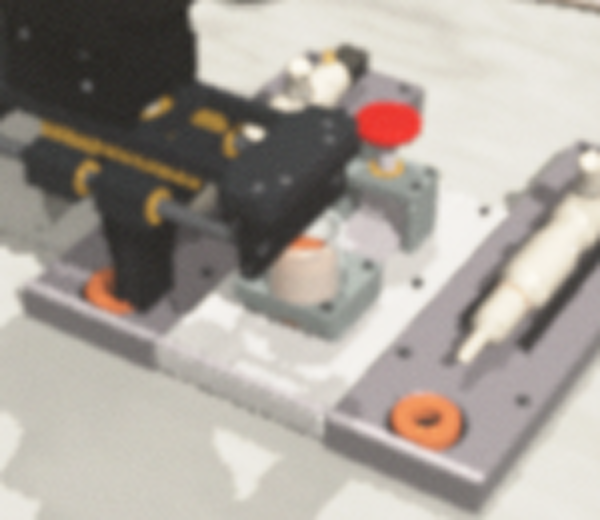

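Request:
arm_command(
  commands=[
    [[0, 0, 0, 0.004, 0, 0, 0], [0, 0, 0, 0, 0, -0.04, 0], [0, 0, 0, 0, 0, -0.05, 0], [0, 0, 0, 0, 0.04, -0.02, 0], [0, 0, 0, 0, 0.038, 0, 0], [0, 0, 0, 0, 0, 0, 0]],
  ],
)

```text
time: 14.4
ee_pos: [0.4239, 0.0265, 0.14]
eef_rot: [0.727, -0.687, 0.001, 0.001]
ft_force: [-0.2, -0.1, -0.1]
width: 0.0004
```

```bash
cat > w.py <<'E'
import sys
from h import *
s=read_state(); print(s['time'],s['ee_pos'],s['eef_rot'])
c=camera('wrist'); f=c['frame']
h=cv2.cvtColor(f,cv2.COLOR_RGB2HSV).astype(int)
cop=(h[...,0]>=4)&(h[...,0]<15)&(h[...,1]>100)&(h[...,2]>50); cop[300:]=0
for st,ce in blobs(cop,200): print(st,ce.round(1),ray(c,*ce,.020).round(4))
u,v=map(int,proj(c,np.array([.503,.054,.02]))); print(u,v)
a,b=max(0,v-60),max(0,u-80)
cv2.imwrite(f'pics/{sys.argv[1]}.png',cv2.resize(f[a:v+60,b:u+80,::-1],None,fx=5,fy=5))
E
python3 w.py w13
```

```text
14.4 [0.4238574  0.02651956 0.14002141] [ 7.26610019e-01 -6.87049284e-01  8.45345425e-04  6.68450520e-04]
[ 397   52   41   47 1380] [417.5  74.4] [ 0.5485 -0.0364  0.02  ]
[ 489  113   44   43 1266] [511.1 134. ] [ 0.5113 -0.1124  0.02  ]
[ 273  114   40   41 1048] [292.8 134. ] [0.5021 0.0527 0.02  ]
291 132
```

View pics/w13.png

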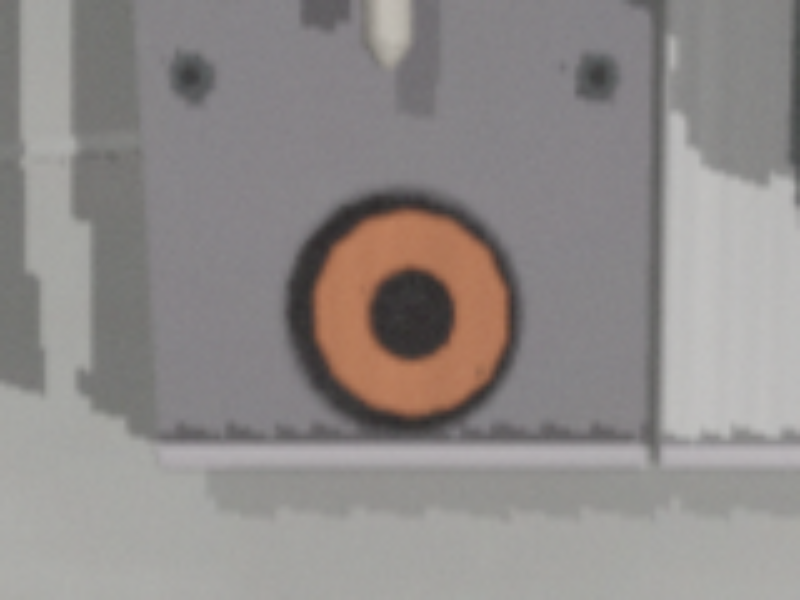

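The hole now shows round and there's a gap all round. I'll check flatness from the scene and top views with the arm clear.

Request:
arm_command(
  commands=[
    [[0, 0, 0, 0.05, 0, -0.03, 0], [0, 0, 0, 0.06, 0, -0.01, 0], [0, 0, 0, 0.06, 0, 0, 0], [0, 0, 0, 0.06, 0, 0, 0], [0, 0, 0, 0.05, 0, 0, 0], [0, 0, 0, 0, 0, 0, 0]],
  ],
)

```text
time: 15.2
ee_pos: [0.441, -0.2566, 0.179]
eef_rot: [0.725, -0.689, -0.0, 0.0]
ft_force: [-0.3, 1.2, -1.2]
width: 0.0007
```

```bash
python3 look.py s14; python3 - <<'E'
from h import *
c=camera('top'); f=c['frame'];h=cv2.cvtColor(f,cv2.COLOR_RGB2HSV).astype(int)
roi=np.zeros(f.shape[:2],bool); roi[150:320,250:400]=1
cop=(h[...,0]>=4)&(h[...,0]<15)&(h[...,1]>100)&(h[...,2]>50)&roi
for st,ce in blobs(cop): print('top',st,ce.round(1),ray(c,*ce,.020).round(4))
cv2.imwrite('pics/t14.png',cv2.resize(f[150:300,250:410,::-1],None,fx=4,fy=4))
c=camera('scene')
a=np.linspace(0,2*np.pi,60)
for X in ([.503,.0535],[.5126,-.1142]):
    P=np.array([proj(c,np.array([X[0]+.015*np.cos(t),X[1]+.015*np.sin(t),z])) for t in a for z in(.017,.02)])
    print('expect scene box',P.min(0),P.max(0))
E
```

```text
15.2 [ 0.441  -0.2566  0.179 ] [ 7.24751507e-01 -6.89010214e-01 -2.04809595e-04  3.67867514e-04] [-0.28295456  1.23556831 -1.23728435]
[261 267  17  11 143] [269.2 271.8] [0.4987 0.047  0.022 ]
[338 299  17  13 175] [346.3 304.7] [ 0.5076 -0.1186  0.022 ]
top [328 250  13  13  80] [334.  255.4] [ 0.5448 -0.0298  0.02  ]
top [369 263  16  16 171] [376.7 270.8] [ 0.5124 -0.114   0.02  ]
top [286 269  15  17 183] [293. 277.] [0.5033 0.053  0.02  ]
expect scene box [260.13061105 265.29707248] [276.06930183 276.52387499]
expect scene box [336.91803714 297.03171333] [354.27470191 310.23831607]
```

View pics/s14.png

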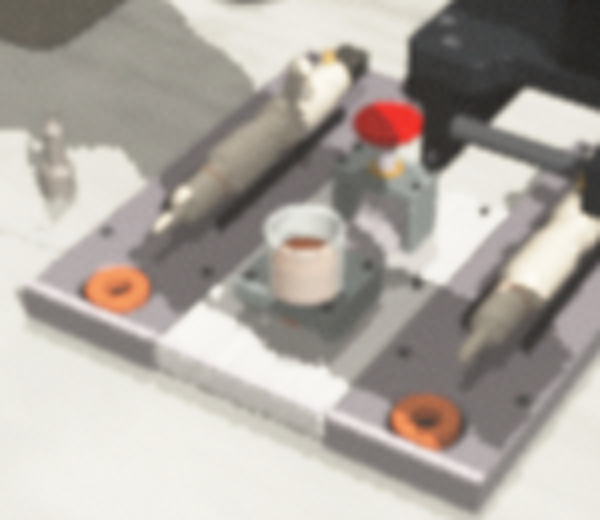

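View pics/t14.png

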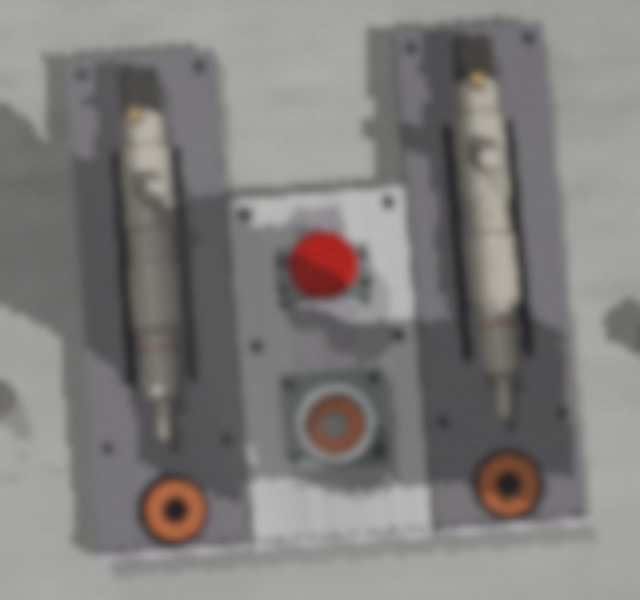

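```bash
python3 -c "
from bench import close_job; print(close_job())"
```

```text
the job is handed in; nothing more can be done
None
```

I handed the job in at about 15 s of the 48 s allowed. By my last pictures, the ejected ring is lying in tray_a's recess.

**What I did:** I pressed the plunger with closed fingertips onto its stop (16 N at the stop) and released it. One ring came out onto the deck. I pushed it left into tray_a's recess without lifting it. The first push left the ring tilted, with its right edge on the rim. A second push about 9 mm further made it drop.

**Last checks:**
- **Ring in recess:** the close-up showed an even round hole and a dark gap all round. The scene view matched the outline expected of a flat ring to within about 2 px.
- **Centring:** the ring was about 1 to 1.5 mm from the recess centre in the top view, against the 5 mm limit. The wrist camera alone put it about 1 mm further off than the top camera. Both fit the stated 2 mm calibration error.
- **Rest of the scene:** the plunger was up and the magazine was standing as before. ring_0 had not moved measurably. By eye, the injectors and nozzle had not moved in the last scene view. The nut was last seen undisturbed in an earlier wrist picture. The arm was clear of everything.

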